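Lay a violin neck blank down in its planing cradle

TASK

The maple neck blank standing on end in the planing cradle has to lie down for planing: push on its upper part so that it tips over towards the blue end stop and lies flat between the rails, then push it along the cradle until its red-sealed end sits square and fully against the stop. Only push it, never lift it off the cradle, and leave the jar, the tin, the spring clamp and the brass plane where they are.

Things in the scene. Friction and masses are not known exactly. Their poses are not given: they have to be found in the camera images.
- cradle: Planing cradle fixed to the bench: plywood base 320 (x) by 102 mm (y), 12 mm thick, open at -x. Dark side rails, 12 mm thick, x -140 to 140 mm, tops 20 mm above the bench; the channel between is 78 mm wide. At +x a blue stop 20 mm thick, full width, top 42 mm above the bench. Origin: centre of the underside, on the bench; z up, x along the channel to the stop, within 40 deg of the robot's left.
- stop_face (a point): Centre of the stop's inner face, at the height of the cradle's floor (12 mm above the bench); 140 mm along the cradle's x from its origin. Axes as the cradle's.
- blank: Loose maple blank 44 x 58 x 160 mm (its x, y, z), 0.2 to 0.37 kg, one end red. It starts upright in the channel near the open end. Origin: centre of the plain end; z runs to the red end, x to the face that will lie down (towards the stop). Pushed high on its back it tips over its toe, falls past 16 deg of lean, and lies 44 mm high, 30 to 85 mm short of the stop; sliding it takes 1 to 5 N.
- red_end (a point): Centre of the blank's red end face, 160 mm along the blank's z from its origin.
- toe (a point): Middle of the lower edge of the blank's front foot (22 mm along the blank's x from its origin): the edge it tips over; it stays on the cradle's floor, 12 mm above the bench.
- jar: Amber glass glue jar with a white cap, 60 mm across, 75 mm high, loose. Origin: centre of its underside. Leave it alone.
- tin: Open round dark steel tin, 72 mm across, 40 mm high, loose. Origin: centre of its underside. Leave it alone.
- clamp: Black spring clamp with red jaw tips lying flat, 105 x 48 x 24 mm, loose. Origin: centre of its underside. Leave it alone.
- plane: Small brass finger plane, 60 x 28 mm, 38 mm high, loose. Origin: centre of its underside. Leave it alone.
Not all that is in view belongs to the job. What is shaped like the blank but purple is not meant.

How it is judged:
By the outcome, as a careful person would: the job done as asked, in the order asked, and still so for the second after the job is handed in, with the robot touching nothing.
It also fails if it takes over 45 s, if anything falls off the work surface, if the arm or the gripper's body presses on something with over 40 N, if the wrist force passes 120 N, or if a joint passes its speed limit or range.

ROBOT

A 6-joint arm with a two-finger parallel gripper is mounted at the origin on the work surface. World frame = base frame: x ahead of the robot, y to its left, z up, the work surface at z = 0. Lengths are in m, angles in degrees, forces in N, time in s.
With the tool pointing down it reaches from about 0.3 to 0.75 m from the base axis. Payload 8.5 kg.
Tool frame: the origin (TCP) lies midway between the tips of the shut fingers; the grasp point (between the pads) lies grasp_offset behind it (grasp_offset is the distance from the TCP to the grasp point, in m); z points along the fingers, y is the line along which they close (so a half turn about z gives the same grasp; the last joint's range is limited). The gripper opens to 85 mm and grips with 20 to 120 N. Pads are 22 mm wide; open, the fingers measure 114 mm over their backs; the gripper's body (76 mm by 85 mm) begins 54 mm behind the grasp point. The pads swing forward as they close: fully open they stand 13 mm farther back than shut.
Start: joints at [-12.336, 21.807, 74.336, -0, 83.858, -12.336], TCP at [0.55, 0, 0.231] pointing down, gripper open.
Joint ranges: [-178.18, 178.18], [-50.72, 133.34], [12.68, 142.11], [-81.47, 261.47], [9.98, 163.14], [-165.26, 165.26]. Speed limits (degrees/s): [136.94, 136.94, 180, 180, 180, 180].

INTERFACE

Orientations are given as a 3x3 rotation matrix whose columns are the frame's x, y, z axes.
In Python, from rig import observe, get_image, camera_params, close_job, grasp_offset gives the robot as it stands.
- The arm moves only by the shell command python3 -m handwheel 'ROWS' [OPENING] [FORCE]. ROWS is JSON, a list of rows, each a list of 2 entries, a list of its own where there are three numbers: the shift along the tool's x, y, z as a fraction of full scale, then the turn, a rotation vector about the tool's x, y, z as a fraction of full scale. In form: [[[dx, dy, dz], [ax, ay, az]], ...]. A call has 1 to 10 rows; each row is the pose to reach, as a shift and turn from the pose commanded when the call began, along the tool's axes at that moment, turning the shorter way round; what a row does not reach only later rows make up. Full scale, the value 1, is 0.5 m for a shift and pi rad for a turn. A row lasts 1/10 s, in which the tool goes at most 50 mm and 8.59 degrees, less where a joint would pass 70% of its speed; a pose out of reach is approached as far as the arm can. A call with a number of a shift or a turn outside -1 to 1 is refused whole. A call with a gripper value outside its range is refused whole. OPENING is the opening, from 0 (shut) to 1 (fully open), set as the call begins (- or left out, the last holds). The fingers move at their own pace and stop on an object; FORCE is the grip in N (left out, the last holds). Time passes only in rows, so rows that repeat a pose let the fingers close. It gives the time, the measured TCP pose, the force, the opening and the grip force at its end, in the units of the state.
- observe(): the state, without advancing time (a new reading comes with each control period).
- get_image(name): name is "scene" or "side" or "wrist"; returns (picture, depth): 384x512x3 uint8, red, green, blue; 384x512 float32, m along the optical axis (not along the pixel's ray), 0 where there is no reading.
- camera_params(name): a dict with "K" (3x3 intrinsics, pixels), "R" (3x3) and "t" (3): a world point X has camera coordinates R X + t. Camera axes: x right, y down, z forward; pixel columns grow to the right and rows downward; lengths in m; the calibration is good to about 2 mm. A picture is of the moment at which its call begins: read the wrist's pose just before it. camera_params takes no time and is no camera call; for the wrist camera it gives the pose at the moment of the call.
- close_job(): hands the job in; it is judged then, once.
The state is a dict: "time_s": time; "q": joint angles; "qvel": joint speeds; "joint_efforts": joint torques, N m; "position": TCP position; "tool_rot": TCP orientation; "ft_force": force on the tool from outside, world axes, zero at the start; "wrist_torque": the same for the moment, N m; "grip_width": finger opening in m; "gripper_force": force on a finger pad.
Only numpy, scipy, OpenCV 4.12 (cv2) and the standard library are available. Lean on these libraries where they do the work, as an engineer would, in place of code of your own. Each camera call takes 0.05 s, during which the arm holds its last target. There are 200 camera calls.

## Working session

There is one attempt and no reset: what is moved stays moved. The work goes in short steps, Python scripts to look and compute and a shell command to move; the robot and the scene stay as the last step left them, time stands still between calls to the robot, and variables do not carry over. Pictures are saved under pics/ and viewed, at most 10 in all, crops included, and the job is handed in when it is done.

```bash
mkdir -p pics
cat > h.py <<'E'
import numpy as np,cv2
from rig import *
def snap(n,f):
    p=camera_params(n);im,d=get_image(n)
    cv2.imwrite('pics/'+f+'.png',im[:,:,::-1]);np.savez('pics/'+f+'.npz',im=im,d=d,K=p['K'],R=p['R'],t=p['t'])
def cloud(f):
    z=np.load('pics/'+f+'.npz');d=z['d'];v,u=np.mgrid[:384,:512]
    c=np.stack([u*d,v*d,d],-1)@np.linalg.inv(z['K']).T
    return z['im'],(c-z['t'])@z['R'],d
E
python3 - <<'E'
from h import *
snap('scene','s0');snap('side','d0')
a=cv2.imread('pics/s0.png');b=cv2.imread('pics/d0.png')
cv2.imwrite('pics/both.png',cv2.resize(np.vstack([a,b]),(400,600)) if 0 else cv2.resize(np.hstack([a,b]),(800,300)))
o=observe();print(o['position'],np.round(o['tool_rot'],3),o['ft_force'],o['grip_width'],grasp_offset)
E
```

```text
[5.49751733e-01 4.78042770e-05 2.30792563e-01] [[ 0.     1.    -0.001]
 [ 1.    -0.     0.   ]
 [ 0.    -0.001 -1.   ]] [ 0.72909069 -0.07184452 -0.09421087] 0.08542799815960858 0.0187
```

View pics/s0.png

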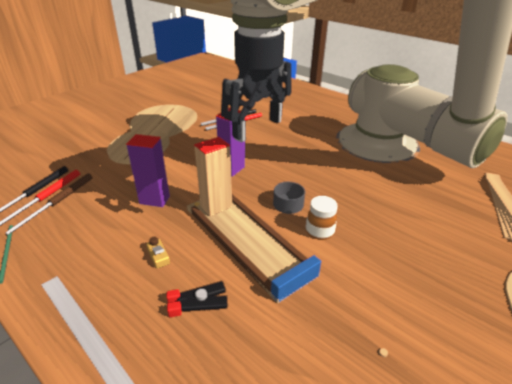

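View pics/d0.png

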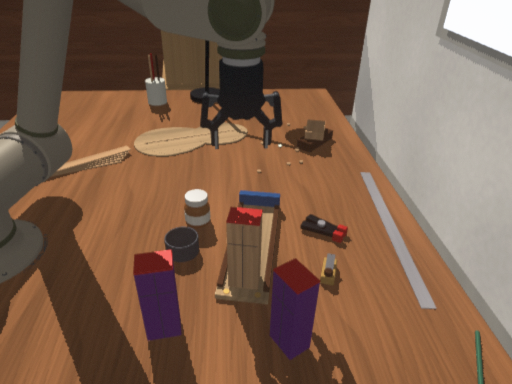

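The maple blank is at scene (213,175) and side (245,250). The purple look-alikes are at scene (148,170) and (231,145), and side (158,295) and (293,310); only the blank between the rails is pale wood. The blue stop is at scene (296,277) and side (260,200). Next I'll measure these in both views and confirm with a crop.

Run:
```python
from h import *
for f in ['s0','d0']:
    im,P,d=cloud(f);i=im.astype(int);r,g,b=i[...,0],i[...,1],i[...,2]
    ok=(d>0)&(P[...,0]>.2)&(P[...,0]<.9)&(abs(P[...,1])<.5)
    def rect(n,m):
        q=P[m];zc=np.median(q[:,2]);q=q[abs(q[:,2]-zc)<.004]
        (c,s,a)=cv2.minAreaRect((q[:,:2]*1000).astype(np.float32));print(f,n,len(q),'z',zc.round(4),np.round(c,1),np.round(s,1),round(a,1),np.round(np.percentile(q,[2,98],axis=0).ravel(),3))
    blue=ok&(b>r+60)&(b>g+40)&(P[...,2]<.06)&(r<80)
    rect('stop top',blue&(P[...,2]>.036))
    red=ok&(r>g+80)&(r>b+80)&(P[...,2]>.14)
    n,l=cv2.connectedComponents(red.astype(np.uint8))
    for k in range(1,n):
        m=l==k
        if m.sum()>60: print(np.argwhere(m).mean(0)[::-1].round());rect('red',m)
    # dark rails: top z ~.02
    dk=ok&(i.sum(2)<230)&(abs(P[...,2]-.02)<.004)
    n,l=cv2.connectedComponents(dk.astype(np.uint8))
    for k in range(1,n):
        m=l==k
        if m.sum()>60:rect('dark '+str(np.argwhere(m).mean(0)[::-1].round()),m)
a=cv2.imread('pics/s0.png')[100:320,110:350];b=cv2.imread('pics/d0.png')[140:360,120:360]
cv2.imwrite('pics/crop.png',cv2.resize(np.hstack([a,b]),(800,367),interpolation=cv2.INTER_CUBIC))
```

```text
s0 stop top 498 z 0.0419 [605.1 143.2] [19.4 97.1] 78.6 [0.56  0.128 0.039 0.651 0.159 0.044]
[143. 141.]
s0 red 258 z 0.1598 [ 621.4 -250.6] [41.1 55.1] 29.1 [ 0.597 -0.277  0.158  0.648 -0.223  0.161]
[211. 145.]
s0 red 317 z 0.1719 [ 552.5 -118.9] [45.6 55. ] 78.9 [ 0.527 -0.139  0.169  0.581 -0.095  0.173]
s0 dark [ 78. 181.] 95 z 0.018 [ 715.5 -427.9] [79.1 15.9] 17.0 [ 0.678 -0.442  0.016  0.751 -0.418  0.02 ]
s0 dark [ 37. 184.] 74 z 0.018 [ 778.9 -489.7] [72.6 12.2] 14.9 [ 0.746 -0.5    0.016  0.814 -0.478  0.02 ]
s0 dark [267. 230.] 179 z 0.0193 [535.   13.5] [230.4   6.1] 78.6 [ 0.514 -0.096  0.016  0.558  0.122  0.021]
s0 dark [234. 250.] 293 z 0.0194 [620.4  -4.5] [298.   12.1] 78.6 [ 0.589 -0.146  0.016  0.653  0.135  0.022]
s0 dark [214. 287.] 138 z 0.017 [712.3  46.1] [19.4 33.5] 62.5 [0.696 0.033 0.016 0.725 0.059 0.019]
s0 dark [200. 299.] 450 z 0.0171 [739.5  44.7] [40.9 83. ] 44.0 [0.717 0.016 0.016 0.771 0.082 0.019]
d0 stop top 99 z 0.0432 [600.1 139.3] [14.3 95.4] 79.0 [0.556 0.126 0.041 0.645 0.15  0.045]
[250. 211.]
d0 red 168 z 0.1732 [ 556.4 -111.5] [27.1 45
[... 324 characters left out ...]
] 78.7 [ 0.553 -0.15   0.018  0.643  0.14   0.024]
d0 dark [322. 226.] 344 z 0.0183 [744.7  36.7] [54.2 99.7] 55.4 [ 0.695 -0.005  0.016  0.785  0.074  0.021]
d0 dark [181. 236.] 82 z 0.0199 [415.5  10.5] [61.1 22.7] 10.3 [ 0.388 -0.003  0.016  0.447  0.021  0.024]
d0 dark [185. 253.] 78 z 0.0198 [432.5 -37.6] [60.4 18.4] 27.6 [ 0.402 -0.05   0.016  0.455 -0.018  0.023]
d0 dark [223. 271.] 151 z 0.0212 [510.3 -88. ] [96.4 10.5] 78.8 [ 0.498 -0.135  0.017  0.515 -0.049  0.023]
d0 dark [164. 331.] 107 z 0.0195 [ 406.8 -234.2] [58.6 13.1] 19.7 [ 0.379 -0.239  0.016  0.433 -0.227  0.023]
d0 dark [289. 344.] 127 z 0.0197 [ 612.5 -270.7] [33.7 69.2] 67.9 [ 0.587 -0.289  0.016  0.649 -0.243  0.023]
```

View pics/crop.png

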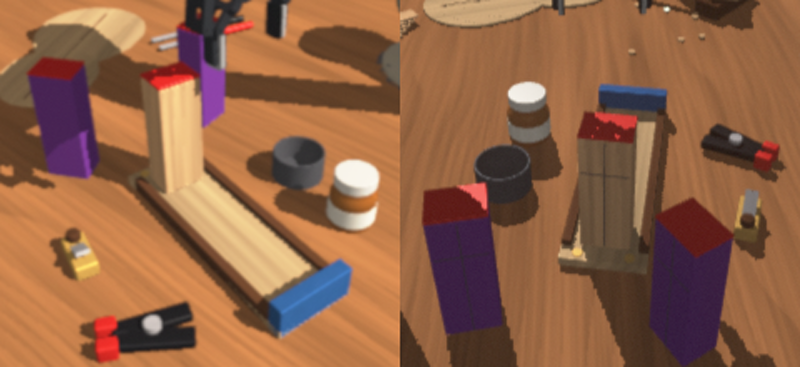

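The crop confirms the pale blank, red end up, standing in the channel at the open end. The cradle x axis is (0.198, 0.980). The blank's red end is at (0.552,-0.119), z 0.172, and both views agree (expected 0.172). After the fall it should lie about 75 mm short of the stop. I'll move over and behind the blank with the fingers partly open, so that they touch at two points, then go down.

```bash
python3 -m handwheel '[[[-0.09,-0.005,-0.02],[0,0,0.0635]],[[-0.18,-0.01,-0.02],[0,0,0.0635]],[[-0.27,-0.015,-0.02],[0,0,0.0635]],[[-0.37,-0.022,-0.02],[0,0,0.0635]],[[-0.37,-0.022,0],[0,0,0.0635]],[[-0.37,-0.022,0.08],[0,0,0.0635]],[[-0.37,-0.022,0.15],[0,0,0.0635]],[[-0.37,-0.022,0.15],[0,0,0.0635]],[[-0.37,-0.022,0.15],[0,0,0.0635]]]' 0.35
python3 - <<'E'
from h import *
snap('side','d1');o=observe();print(o['position'],np.round(o['tool_rot'],3),o['ft_force'],o['grip_width'],o['q'])
E
```

```text
time_s: 1.0
position: [0.5392, -0.1848, 0.157]
tool_rot: [[0.198, 0.98, -0.0], [0.98, -0.198, 0.0], [0.0, -0.0, -1.0]]
ft_force: [-0.5, 0.2, -0.1]
grip_width: 0.0298
gripper_force: 0.0
[ 0.53972745 -0.18510712  0.15794532] [[ 0.198  0.98   0.002]
 [ 0.98  -0.198 -0.001]
 [-0.001  0.002 -1.   ]] [0.43368362 0.02507926 1.26883499] 0.029780185680024808 [-3.08137308e+01  2.73238981e+01  7.79600430e+01 -5.05554973e-04
  7.45875492e+01 -1.94082423e+01]
```

View pics/d1.png

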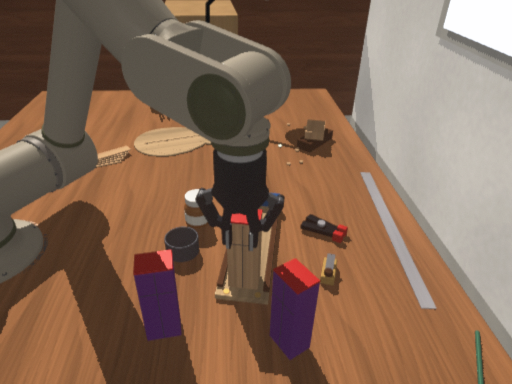

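The picture shows the fingers at (240,235), upright behind the blank's upper part and centred on it. I'll go a touch lower, then push in the cradle's x direction.

```bash
python3 -m handwheel '[[[0.03,0,0.016],[0,0,0]],[[0.05,0,0.016],[0,0,0]],[[0.062,0,0.016],[0,0,0]],[[0.074,0,0.016],[0,0,0]],[[0.086,0,0.016],[0,0,0]],[[0.098,0,0.016],[0,0,0]],[[0.11,0,0.016],[0,0,0]]]'
python3 - <<'E'
from h import *
snap('scene','s2');o=observe();print(o['position'],o['ft_force'])
E
```

```text
time_s: 1.75
position: [0.55, -0.1307, 0.1484]
tool_rot: [[0.198, 0.98, 0.0], [0.98, -0.198, -0.0], [-0.0, 0.0, -1.0]]
ft_force: [0.5, -0.2, 0.1]
grip_width: 0.03
gripper_force: 0.1
[ 0.55003887 -0.12985537  0.14834847] [-0.10510516  0.77958544 -0.46175724]
```

View pics/s2.png

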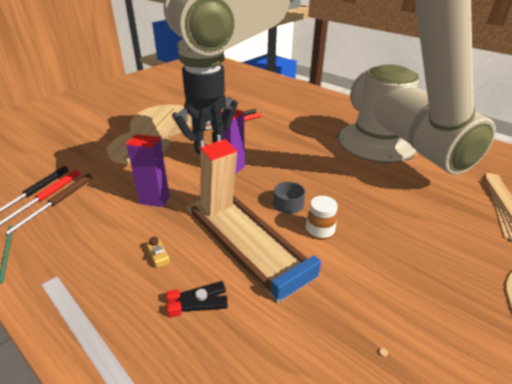

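The blank is leaning towards the stop: its top has moved from (211,147) to (219,152), and its foot hasn't slid. I'll keep pushing past the tipping point.

```bash
python3 -m handwheel '[[[0.012,0,0],[0,0,0]],[[0.024,0,0],[0,0,0]],[[0.036,0,0],[0,0,0]],[[0.048,0,0],[0,0,0]],[[0.06,0,0],[0,0,0]],[[0.06,0,0],[0,0,0]],[[0.06,0,0],[0,0,0]],[[0.06,0,0],[0,0,0]],[[0.06,0,0],[0,0,0]]]'
python3 - <<'E'
from h import *
snap('scene','s3');o=observe();print(o['position'],o['ft_force'])
im,P,d=cloud('s3');q=P[(d>0)&(abs(P[...,2]-.056)<.005)]
u=np.array([.198,.98]);v=np.array([-.98,.198]);a=q[:,:2]@u;l=q[:,:2]@v
m=(abs(l+.565)<.036)&(a<.245);print(m.sum(),np.percentile(a[m],[1,99]),np.percentile(l[m],[1,99]),q[m,2].mean(),cv2.minAreaRect((np.c_[a,l][m]*1000).astype(np.float32)))
E
```

```text
time_s: 2.7
position: [0.5558, -0.1019, 0.1483]
tool_rot: [[0.199, 0.98, -0.0], [0.98, -0.199, -0.0], [-0.0, -0.0, -1.0]]
ft_force: [0.2, -0.5, -0.3]
grip_width: 0.0299
gripper_force: 0.0
[ 0.55580191 -0.1019088   0.14831794] [ 0.81253271 -0.13255553  0.19773558]
1654 [-1.28737248  0.17957798] [-0.59261237 -0.53507428] 0.05586641132366055 ((-558.2982788085938, -565.980224609375), (66.96076965332031, 1478.002197265625), 89.91754150390625)
```

View pics/s3.png

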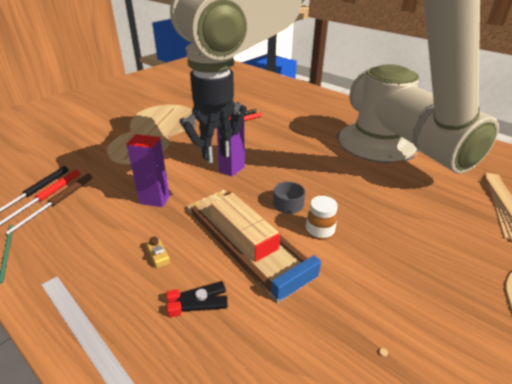

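The blank now lies flat between the rails, with its red end at scene (266,243), about 70 mm short of the stop face. I'll back off, go down behind the plain end, then push.

```bash
python3 -m handwheel '[[[-0.08,0,0],[0,0,0]],[[-0.08,0,0.02],[0,0,0]],[[-0.08,0,0.1],[0,0,0]],[[-0.08,0,0.18],[0,0,0]],[[-0.08,0,0.236],[0,0,0]],[[-0.08,0,0.236],[0,0,0]],[[-0.08,0,0.236],[0,0,0]]]' && python3 -m handwheel '[[[0.04,0,0],[0,0,0]],[[0.07,0,0],[0,0,0]],[[0.09,0,0],[0,0,0]],[[0.11,0,0],[0,0,0]],[[0.13,0,0],[0,0,0]],[[0.15,0,0],[0,0,0]],[[0.17,0,0],[0,0,0]],[[0.185,0,0],[0,0,0]],[[0.185,0,0],[0,0,0]]]'
python3 - <<'E'
from h import *
snap('scene','s4');o=observe();p=o['position'];print(p,.198*p[0]+.98*p[1],o['ft_force'])
im,P,d=cloud('s4');q=P[(d>0)&(abs(P[...,2]-.056)<.005)]
u=np.array([.198,.98]);v=np.array([-.98,.198]);a=q[:,:2]@u;l=q[:,:2]@v
m=(abs(l+.565)<.036)&(a<.255)&(a>.12);print(np.percentile(a[m],[1,99]),np.percentile(l[m],[1,99]))
cv2.imwrite('pics/c4.png',cv2.resize(cv2.imread('pics/s4.png')[170:320,160:360],(800,600),interpolation=cv2.INTER_CUBIC))
E
```

```text
time_s: 3.45
position: [0.5482, -0.1409, 0.0309]
tool_rot: [[0.198, 0.98, 0.0], [0.98, -0.198, -0.0], [-0.0, 0.0, -1.0]]
ft_force: [-0.1, -0.2, 1.8]
grip_width: 0.0302
gripper_force: 0.0
time_s: 4.35
position: [0.5662, -0.0489, 0.0301]
tool_rot: [[0.197, 0.98, -0.001], [0.98, -0.197, 0.001], [0.001, -0.001, -1.0]]
ft_force: [1.1, 0.1, -0.8]
grip_width: 0.0299
gripper_force: 0.0
[ 0.56603087 -0.04934504  0.02997275] 0.06371597749885219 [ 0.2488235   0.36773684 -0.5473884 ]
[0.12121051 0.23681623] [-0.59107283 -0.53382063]
```

View pics/c4.png

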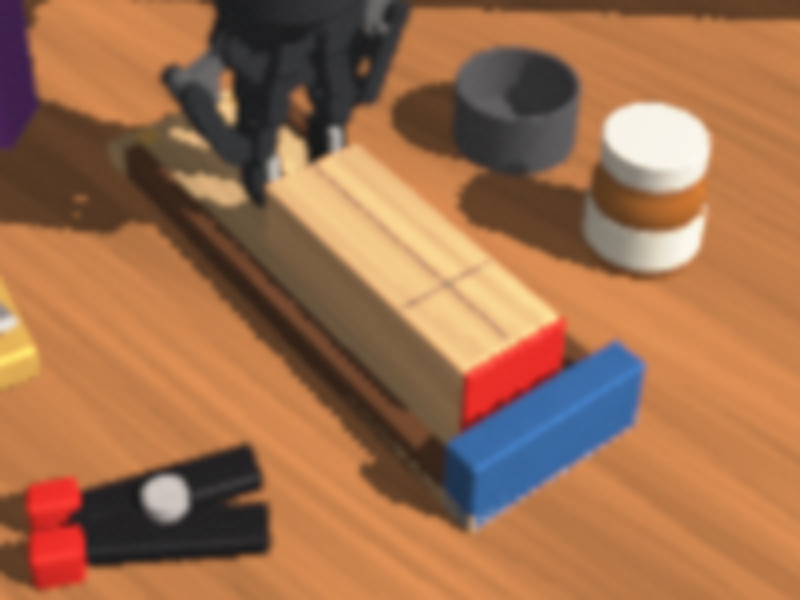

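The blank is straight in the channel (crop (420,300)), with about 13 mm of gap left at the stop (crop (500,400)). I'll creep in and watch the force.

```bash
python3 -m handwheel '[[[0.006,0,0],[0,0,0]],[[0.012,0,0],[0,0,0]],[[0.016,0,0],[0,0,0]],[[0.02,0,0],[0,0,0]],[[0.022,0,0],[0,0,0]],[[0.024,0,0],[0,0,0]],[[0.024,0,0],[0,0,0]]]' && python3 -m handwheel '[[[0.001,0,0],[0,0,0]],[[0.002,0,0],[0,0,0]],[[0.002,0,0],[0,0,0]]]'
```

```text
time_s: 5.1
position: [0.5687, -0.0383, 0.0304]
tool_rot: [[0.198, 0.98, 0.0], [0.98, -0.198, 0.0], [0.0, 0.0, -1.0]]
ft_force: [-0.7, 0.6, -0.6]
grip_width: 0.0298
gripper_force: 0.1
time_s: 5.4
position: [0.5688, -0.0375, 0.0304]
tool_rot: [[0.198, 0.98, 0.0], [0.98, -0.198, -0.0], [-0.0, 0.0, -1.0]]
ft_force: [0.7, -1.3, 0.3]
grip_width: 0.0302
gripper_force: 0.7
```

```bash
python3 -m handwheel '[[[0.001,0,0],[0,0,0]],[[0.002,0,0],[0,0,0]],[[0.002,0,0],[0,0,0]]]' | grep -E 'posi|ft'; python3 -m handwheel '[[[0.001,0,0],[0,0,0]],[[0.002,0,0],[0,0,0]],[[0.002,0,0],[0,0,0]]]'| grep -E 'posi|ft'; python3 -m handwheel '[[[0.001,0,0],[0,0,0]],[[0.002,0,0],[0,0,0]],[[0.002,0,0],[0,0,0]]]'| grep -E 'posi|ft'
```

```text
position: [0.569, -0.0365, 0.0304]
ft_force: [-0.2, -2.3, 0.3]
position: [0.5693, -0.0365, 0.0304]
ft_force: [-1.2, -7.3, 0.6]
position: [0.5694, -0.0365, 0.0305]
ft_force: [-2.5, -13.2, -0.6]
```

The force rises while the position stays still, so the blank is against the stop. I'll press slightly more to square it, then back off, raise the tool and look.

```bash
python3 -m handwheel '[[[0.002,0,0],[0,0,0]],[[0.002,0,0],[0,0,0]]]' | grep -E 'posi|ft'; python3 -m handwheel '[[[-0.02,0,0],[0,0,0]],[[-0.08,0,0],[0,0,0]],[[-0.1,0,0],[0,0,0]],[[-0.1,0,-0.1],[0,0,0]],[[-0.1,0,-0.2],[0,0,0]],[[-0.1,0,-0.3],[0,0,0]],[[-0.1,0,-0.4],[0,0,0]],[[-0.1,0,-0.4],[0,0,0]]]'
python3 - <<'E'
from h import *
snap('scene','s5');snap('side','d5')
im,P,d=cloud('s5');u=np.array([.198,.98]);v=np.array([-.98,.198])
q=P[(d>0)&(abs(P[...,2]-.056)<.005)];a=q[:,:2]@u;l=q[:,:2]@v
m=(abs(l+.565)<.036)&(a<.28)&(a>.07);print(np.percentile(a[m],[1,99]),np.percentile(l[m],[1,99]),q[m,2].mean(),cv2.minAreaRect((np.c_[a,l][m]*1000).astype(np.float32)))
A=cv2.resize(cv2.imread('pics/s5.png')[210:310,210:343],(400,300),interpolation=cv2.INTER_CUBIC);B=cv2.resize(cv2.imread('pics/d5.png')[165:315,170:370],(400,300),interpolation=cv2.INTER_CUBIC)
C=cv2.resize(cv2.imread('pics/s5.png'),(400,300));D=cv2.resize(cv2.imread('pics/d5.png'),(400,300))
cv2.imwrite('pics/c5.png',np.vstack([np.hstack([A,B]),np.hstack([C,D])]))
E
```

```text
position: [0.5695, -0.0365, 0.0305]
ft_force: [-3.7, -19.0, -0.6]
time_s: 7.3
position: [0.5618, -0.0827, 0.2374]
tool_rot: [[0.198, 0.98, 0.013], [0.98, -0.198, -0.004], [-0.001, 0.013, -1.0]]
ft_force: [0.7, -0.4, -0.0]
grip_width: 0.0299
gripper_force: 0.0
[0.09197158 0.24887354] [-0.59136823 -0.53436164] 0.05589123422199272 ((169.70858764648438, -562.2459106445312), (59.480777740478516, 160.91510009765625), 89.87032318115234)
```

View pics/c5.png

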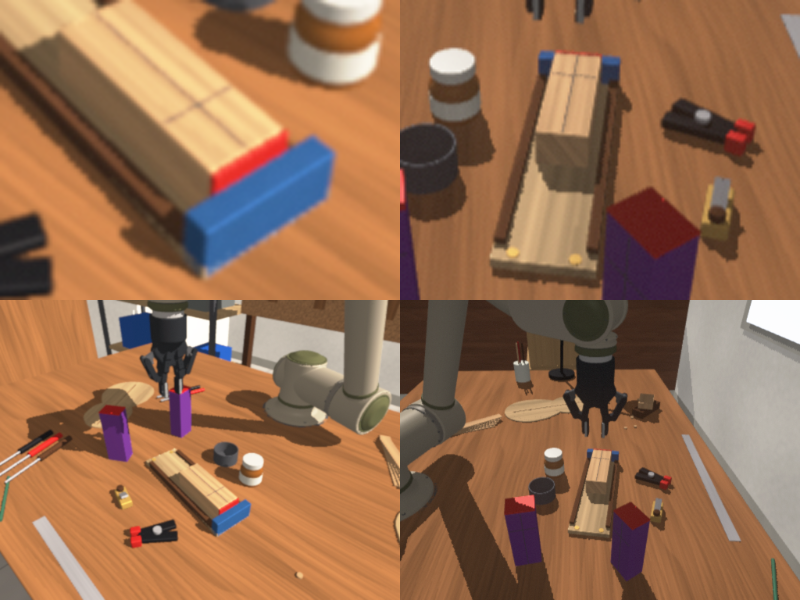

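The blank lies flat and its yaw error is about 0.1°. Its red end is against the blue stop (crop (250,165); far edge 0.249–0.250 m against the face at 0.250 m). The jar, tin, clamp and plane haven't moved, and the robot is clear of everything.

```bash
python3 -c "
from rig import *
print(close_job())"
```

```text
the job is handed in; nothing more can be done
None
```

The maple blank was tipped over and pushed home: it lies flat between the rails with its red end square against the blue stop, the jar, tin, clamp and plane are where they were, and I handed the job in soon after 7.3 s (limit 45 s).

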